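# Stow the hand microphone on its hook in the cabinet

## Robot

A 7-joint arm with a two-finger parallel gripper is mounted at the origin on the work surface. World frame = base frame: x ahead of the robot, y to its left, z up, the work surface at z = 0. Lengths are in m, angles in rad, forces in N, time in s.
With the tool pointing down it reaches from about 0.4 to 0.875 m from the base axis. Payload 19.3 kg.
Tool frame: the origin (TCP) lies midway between the tips of the shut fingers; the grasp point (between the pads) lies 19 mm behind it (bot.pinch_z is the distance from the TCP to the grasp point, in m); z points along the fingers, y is the line along which they close (so a half turn about z gives the same grasp; the last joint's range is limited). The gripper opens to 85 mm and grips with 20 to 120 N. Pads are 22 mm wide; open, the fingers measure 114 mm over their backs; the gripper's body (76 mm by 85 mm) begins 54 mm behind the grasp point. The pads swing forward as they close: fully open they stand 13 mm farther back than shut.
Start: joints at [-1.31, 0.521, -0.036, 1.599, 0.021, 1.021, -0.113], TCP at [0.203, 0.591, 0.231] pointing down, gripper open.
Joint ranges: [-2.91, 2.91], [-0.3, 2.13], [-1.5, 1.42], [0.17, 2.43], [-1.26, 4.41], [0.16, 1.93], [-2.52, 2.52]. Speed limits (rad/s): [1.89, 1.89, 2.39, 2.39, 3.01, 3.01, 3.01].

## Interface

Orientations are given as [roll, pitch, yaw] about the fixed x, y, z axes, in that order (R = Rz(yaw) Ry(pitch) Rx(roll)).
In Python, from workcell import observe, viewer, bot gives the robot as it stands. The module is installed in compiled form; this text tells all that it offers.
- The arm moves only by the tool play_rows, never from a script. Its argument "motion" is a list of rows, each a list of 7 numbers: the shift along the tool's x, y, z in cm, then the turn, a rotation vector about the tool's x, y, z in rad, then the opening, from -1 (shut) to 1 (fully open), so that 0 is half open. A call has exactly 5 rows; each row is the pose to reach, as a shift and turn from the pose commanded when the call began, along the tool's axes at that moment; what a row does not reach only later rows make up. A row lasts 1/10 s, in which the tool goes at most 50 mm and 8.59 degrees, less where a joint would pass 70% of its speed; a pose out of reach is approached as far as the arm can. A call with a gripper value outside its range is refused whole. The fingers move at their own pace and stop on an object; "squeeze" is the grip in N (left out, the last holds). Time passes only in rows, so rows that repeat a pose let the fingers close, or fill a call up. It gives the time, the measured TCP pose, the force, the opening and the grip force at its end, in the units of the state.
- observe(): the state, without advancing time (a new reading comes with each control period).
- viewer.grab_frame(name): name is "scene" or "top"; returns (picture, depth): 384x512x3 uint8, red, green, blue; 384x512 float32, m along the optical axis (not along the pixel's ray), 0 where there is no reading.
- viewer.camera_info(name): a dict with "fx", "fy", "cx", "cy" (pixels), "R" (3x3) and "t" (3): a world point X has camera coordinates R X + t. Camera axes: x right, y down, z forward; pixel columns grow to the right and rows downward; lengths in m; the calibration is good to about 2 mm. A picture is of the moment at which its call begins. camera_info takes no time and is no camera call.
- bot.job_done(): hands the job in; it is judged then, once.
The state is a dict: "clock": time; "qpos": joint angles; "qd": joint speeds; "joint_efforts": joint torques, N m; "position": TCP position; "tool_rot": TCP orientation; "force": force on the tool from outside, world axes, zero at the start; "moment": the same for the moment, N m; "grip_width": finger opening in m; "finger_force": force on a finger pad.
Only numpy, scipy, OpenCV 4.12 (cv2) and the standard library are available. Lean on these libraries where they do the work, as an engineer would, in place of code of your own. Each camera call takes 0.05 s, during which the arm holds its last target. There are 200 camera calls.

## Task

Stow the spare hand microphone that stands on the bench: lift it in through the open hatch of the grey cabinet and hang it by the button on its back on the free hook inside, easing it gently down past the hook's spring keepers until it sits fully home. Do not touch the frame of the hatch or the microphone already hanging there, do not drop or force the microphone onto the hook, and leave the mug, the plug and the screwdriver where they are.

Things in the scene. Friction and masses are not known exactly. Their poses are not given: they have to be found in the camera images.
- mic_center (a point): Centre of the loose hand microphone, 55 mm above its foot. A black box standing upright on the bench, 110 mm tall, 32 mm thick; the upper 62 mm are 54 mm wide (grip these two sides from above), the lower 48 mm are 46 mm wide; 0.15 to 0.27 kg. z up; x points out of the grille front, so the back faces -x; y runs along the width.
- button (a point): Steel hang-up button on the loose microphone's back: this is the middle of its neck, 19.5 mm behind the centre plane (-x), mid-width, 58 mm above the foot, 52 mm below the top. Neck 8 mm in diameter, 7 mm long, then a disc head 18 mm in diameter, 4 mm thick, its end 27 mm behind the centre plane. Axes as the microphone's.
- mic: The same loose microphone, origin at the centre of the underside of its foot, axes as above.
- seat (a point): Where the middle of the button's neck should sit on the free hook, as drawn. x points off the hook's wall into the cabinet, y along the wall, z up. The hook is clamped on a slotted strip packed out with washers: the real one sits up to 10 mm to either side (y), 3 mm nearer or farther (x) and 3 mm higher or lower (z) than all its listed points say. Microphone and seat axes agree when it hangs.
- hook_free: The free hook, as drawn: origin on the face of its steel back plate, 8.5 mm behind the seat (-x); axes as the seat's. The plate is 50 mm wide, from 54 mm below to 46 mm above the seat. A fork of 3 mm sheet, 46 mm wide, stands off it, its faces 6 and 9 mm off the plate, with an upright slot 10 mm wide, open at the top, its floor 4 mm below the seat. It bears 30 N at most.
- hook_used: The other hook, 104 mm beside the free one (on either side), with an identical second microphone hanging on it, fixed. Origin and axes as for hook_free; that microphone's sides lie 27 mm to either side of the origin in y and its front 46 mm off the back plate. Not to be touched.
- cabinet: Grey-green steel cabinet bolted to the bench, 242 x 330 mm, 185 mm high. Origin on its underside, under the centre of the hatch; z up. The hooks are on its -x wall (robot's side) and face +x: back plates at x = -39 mm, seats at z = 125 mm, y = +52 and -52 mm. The hatch cover lies open on the top beyond the opening (+x), at most 7 mm above the rim.
- frame: Bare steel frame of the hatch; origin and axes as the cabinet's. Clear opening x = -38 to 38 mm, y = -128 to 128 mm; the frame is 14 mm wide, z = 175 to 185 mm; its lower edge 50 mm above the seats. A seated microphone's top is 8 mm below the rim. Not to be touched.
- mug: White mug, 80 mm across, 92 mm high, origin at the centre of its base. Bystander.
- plug: Round metal connector plug standing on end, 46 mm across, 48 mm high, origin at the centre of its base. Bystander.
- screwdriver: Screwdriver with a wooden handle lying on the bench, 190 mm long along its x, origin under its middle. Bystander.
- mouth (a point): Middle of the mouth of the slot, as drawn, 20 mm above the seat, between the flat tops of two prongs, each 18 mm wide, square-cornered. The button's head goes behind the fork (6 mm of room for 4 mm), the neck down the slot, the microphone's back in front: with the head 0 to 2 mm off the back plate it passes freely. A neck on a prong's top stands 24 mm above the seat.
- keepers (a point): Two sprung keepers in the slot, as drawn 7 mm above the seat, narrow it to 4.5 mm. Pushing the neck down past them takes 5 to 12 N, more than the microphone's weight; below them the neck meets the slot's floor, stiff, at the seat. Resting on the keepers, about 12 mm above the seat, is not home. A rubber buffer 44 mm below the seat, 11.5 mm off the plate, steadies the foot.
There are look-alikes about, which are no part of the job. What is shaped like the mic but brown or orange is not meant.

How it is judged:
At the end, for the whole second after the job is handed in: the microphone hangs at rest and upright (within 0.2 rad) on the free hook, facing into the cabinet (within 0.25 rad), its button home below the keepers: within 7 mm of the drawn seat in x, 12.5 mm in y and 6 mm in z (the hook's own play included) (x of button in the frame of seat between -0.007 and 0.007 m and y of button in the frame of seat between -0.0125 and 0.0125 m and z of button in the frame of seat between -0.006 and 0.006 m and angle between mic's own z axis and vertical below 0.2 rad and angle between the x axis of button and the x axis of seat, either way round below 0.25 rad and linear speed of mic below 0.02 m/s); the robot touches nothing.
It fails at once if the frame of the hatch is touched (over 1 N) (contact force between frame and anything else above 1 N).
It fails at once if the free hook is pressed with over 30 N (contact force between hook_free and anything else above 30 N).
It fails at once if the microphone already hanging, or its hook, is touched (over 1 N) (contact force between hook_used and anything else above 1 N).
It fails at once if the microphone is dropped or flung onto the hook (over 0.45 m/s within 50 mm of the seat) (distance between button and seat below 0.05 m and linear speed of mic above 0.45 m/s).
It fails at once if the mug, the plug or the screwdriver is moved by over 20 mm (distance of any of mug, plug, screwdriver from where it was at the start of the episode above 0.02 m).
It also fails if it takes over 72 s, if anything falls off the work surface, if the arm or the gripper's body presses on something with over 40 N, if the wrist force passes 120 N, or if a joint passes its speed limit or range.

## Working session

There is one attempt and no reset: what is moved stays moved. The work goes in short steps, Python scripts to look and compute and a tool call to move; the robot and the scene stay as the last step left them, time stands still between calls to the robot, and variables do not carry over. Pictures are saved under pics/ and viewed, at most 10 in all, crops included, and the job is handed in when it is done.

Besides the shell and the picture viewer there is one more tool, called after "Request:" as a command line: name --pt "numbers of a row" for each row, then --argument value for the rest. play_rows: Moves the arm, as the interface text tells. Its arguments: {"type":"object","properties":{"motion":{"type":"array"},"squeeze":{"type":"number"}},"required":["motion"]}

```bash
mkdir -p pics; cat > h.py <<'E'
import numpy as np,cv2
from workcell import observe,viewer,bot
def grab(n,f):
    p,d=viewer.grab_frame(n); cv2.imwrite(f'pics/{f}.png',p[:,:,::-1]); np.save(f'pics/{f}.npy',d); return p,d
def w(n,d,u,v,r=1,z=None):
    c=viewer.camera_info(n); R=np.array(c['R']);t=np.array(c['t'])
    ray=np.array([(u-c['cx'])/c['fx'],(v-c['cy'])/c['fy'],1])
    if z is None:
        q=d[int(v)-r:int(v)+r+1,int(u)-r:int(u)+r+1]; q=q[q>0]; s=np.median(q)
    else:
        o=-R.T@t; dr=R.T@ray; s=(z-o[2])/dr[2]
    return R.T@(ray*s-t)
E
python3 - <<'E'
from h import *
for n in('scene','top'): 
    grab(n,n+'0'); c=viewer.camera_info(n); print(n,c, -np.array(c['R']).T@np.array(c['t']))
a=cv2.imread('pics/scene0.png');b=cv2.imread('pics/top0.png')
cv2.imwrite('pics/both.png',np.vstack([a,b])[:, :])
print(observe())
E
```

```text
scene {'fx': 384.50652617852984, 'fy': 384.50652617852984, 'cx': 254.9981745286801, 'cy': 196.87102363205452, 'R': array([[-0.50772881,  0.86134537, -0.0171932 ],
       [ 0.57021843,  0.32102727, -0.75616958],
       [-0.64580368, -0.39373296, -0.6541498 ]]), 't': array([ 0.41605042, -0.20178139,  1.43671535])} [1.25413632 0.27209641 0.79439935]
top {'fx': 355.40535208718063, 'fy': 355.40535208718063, 'cx': 252.6761459850472, 'cy': 180.7092113805383, 'R': array([[-0.01398401, -0.99946079,  0.02970828],
       [-0.99267866,  0.01031196, -0.1203443 ],
       [ 0.11997306, -0.03117367, -0.99228759]]), 't': array([-0.14909012,  0.55948171,  0.93952071])} [ 0.4405835  -0.12549078  1.00403439]
{'clock': 0.1, 'qpos': array([-1.31020448,  0.52194316, -0.03634544,  1.5999592 ,  0.02120122,
        1.02109432, -0.11279071]), 'qd': array([-0.0018921 , -0.00168317, -0.00051286, -0.00103717, -0.0001412 ,
        0.00163936,  0.00033525]), 'joint_efforts': array([ 3.21483487e-03, -9.28475976e+01,  1.98389791e+00, -3.70527792e+01,
        1.81175640e-02,  5.46527939e-03, -1.67365488e-05]), 'position': array([0.20291833, 0.59081838, 0.23078715]), 'tool_rot': array([-3.14057558e+00,  6.34965678e-05,  2.81081556e+00]), 'force': array([ 0.63315545, -0.56873177,  0.06778584]), 'moment': array([ 0.00564381,  0.00022018, -0.00505786]), 'finger_force': 0.0, 'grip_width': 0.08556485339363638}
```

View pics/scene0.png

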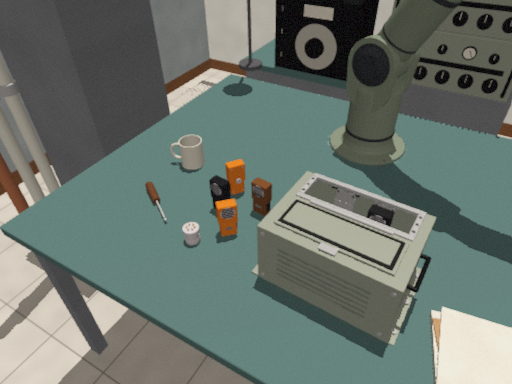

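View pics/top0.png

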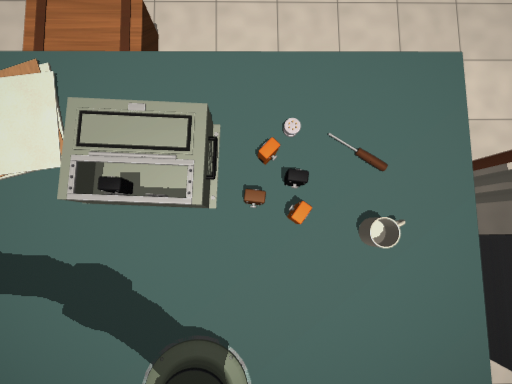

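The loose black microphone is at top (297,177) / scene (220,193). The look-alikes are brown at top (255,197), orange at (269,150) and orange at (301,212). A second black one hangs in the cabinet at top (115,184), and the free hook is to its right. Next I'll confirm this in enlarged crops.

```bash
python3 - <<'E'
import cv2,numpy as np
b=cv2.imread('pics/top0.png');a=cv2.imread('pics/scene0.png')
f=lambda i,x,y,w,h,s:cv2.resize(i[y:y+h,x:x+w],None,fx=s,fy=s,interpolation=cv2.INTER_CUBIC)
A=f(b,60,145,160,70,5); 
B=f(b,250,140,66,50,6); C=f(a,200,165,66,50,6)
cv2.imwrite('pics/c1.png',np.vstack([A,np.pad(np.hstack([B,C]),((0,0),(0,8),(0,0)))]))
E
```

```text
(no output)
```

View pics/c1.png

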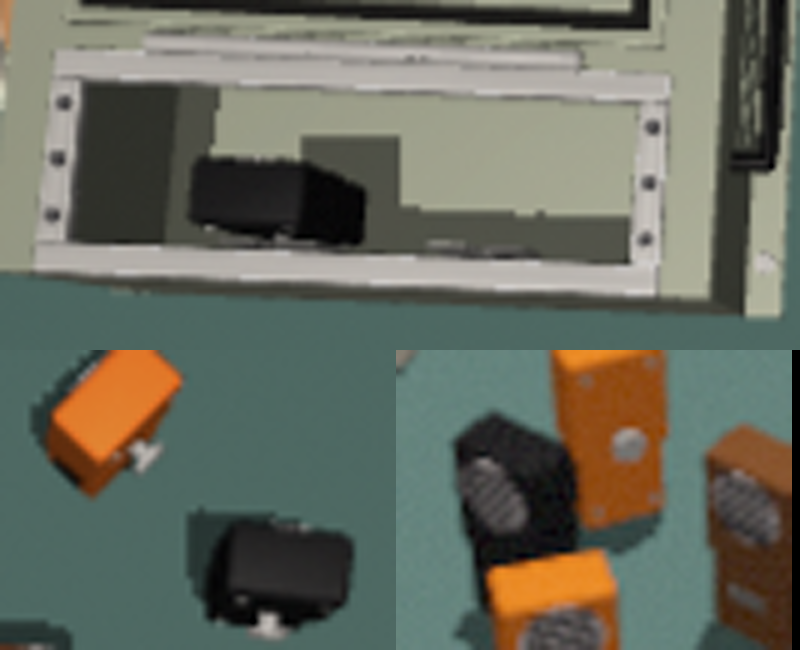

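The crops confirm it. The black microphone's button (top px ≈ (294.7,185)) faces the robot. In the hatch, the free hook's prongs show at about (131..147,194).

```bash
python3 - <<'E'
from h import *
d=np.load('pics/top0.npy')
W=np.array
co=[]
for x,y in[(80,80),(640,98),(630,262),(68,240)]: co.append(w('top',d,60+x/5-.4,145+y/5-.4,z=.185))
co=W(co);print('inner',co.round(4)); print('ctr',co.mean(0)); 
print('len',[np.linalg.norm(co[i]-co[(i+1)%4]).round(4) for i in range(4)])
e=(co[0]-co[1])+(co[3]-co[2]); print('yaw(y axis)',np.arctan2(-e[0],e[1]))
for x,y in[(60,105),(350,255),(640,140),(350,72)]: print('rim h',w('top',d,60+x//5,145+y//5,r=0))
# dense top cloud
c=viewer.camera_info('top');v,u=np.mgrid[0:384,0:512]
P=np.stack([(u-c['cx'])/c['fx']*d,(v-c['cy'])/c['fy']*d,d],-1)@1.0
P=(P-np.array(c['t']))@np.array(c['R'])
np.save('pics/P.npy',P)
m=np.zeros((384,512),bool);m[165:190,283:312]=1
q=P[m&(P[...,2]>.1)&(P[...,2]<.12)]
print(len(q),q[:,2].mean()); r=cv2.minAreaRect(q[:,:2].astype(np.float32)*1000);print('mic',r)
vv,uu=np.nonzero(m&(P[...,2]>.1)&(P[...,2]<.12));print(cv2.minAreaRect(np.c_[uu,vv].astype(np.float32)))
for X in[(228,522),(352,536),(348,604),(224,592)]: print(w('top',d,250+X[0]/6-.4,140+(X[1]-350)/6-.4,z=.11).round(4))
print('button',w('top',d,250+268/6-.4,140+(622-350)/6-.4,z=.058))
for x,y in[(425,245),(465,247),(485,249),(535,253),(475,248)]: print('prong',w('top',d,60+x/5-.4,145+y/5-.4,z=.145).round(4),P[int(145+y/5-.4),int(60+x/5-.4)].round(3))
sub=P[188:200,140:170]
print((P[190:198,138:172:2,2]*1000).round().astype(int))
E
```

```text
inner [[ 5.905e-01  2.562e-01  1.850e-01]
 [ 5.798e-01 -5.000e-04  1.850e-01]
 [ 5.035e-01  3.400e-03  1.850e-01]
 [ 5.166e-01  2.583e-01  1.850e-01]]
ctr [0.54760248 0.12935404 0.185     ]
len [np.float64(0.257), np.float64(0.0764), np.float64(0.2552), np.float64(0.074)]
yaw(y axis) -0.04638489335960545
rim h [0.57825711 0.26460164 0.18338579]
rim h [0.5073518  0.13010669 0.18441497]
rim h [ 0.55908106 -0.00170159  0.18546677]
rim h [0.59334898 0.1325152  0.18417696]Traceback (most recent call last):
  File "<stdin>", line 12, in <module>
ValueError: matmul: Input operand 1 does not have enough dimensions (has 0, gufunc core with signature (n?,k),(k,m?)->(n?,m?) requires 1)
```

```bash
python3 - <<'E'
from h import *
d=np.load('pics/top0.npy')
c=viewer.camera_info('top');v,u=np.mgrid[0:384,0:512]
P=np.stack([(u-c['cx'])/c['fx']*d,(v-c['cy'])/c['fy']*d,d],-1)
P=(P-np.array(c['t']))@np.array(c['R'])
m=np.zeros((384,512),bool);m[165:190,283:312]=1
m&=(P[...,2]>.1)&(P[...,2]<.12)
q=P[m];print(len(q),q[:,2].mean(),cv2.minAreaRect(q[:,:2].astype(np.float32)*1000))
for X in[(228,522),(352,536),(348,604),(224,592)]: print(w('top',d,250+X[0]/6-.4,140+(X[1]-350)/6-.4,z=.11).round(4))
print('button',w('top',d,250+268/6-.4,140+(622-350)/6-.4,z=.058))
C=np.array([.5476,.1294]);a=-.046;R=np.array([[np.cos(a),-np.sin(a)],[np.sin(a),np.cos(a)]])
for x,y in[(425,245),(465,247),(485,249),(535,253),(475,248)]:
    p=w('top',d,60+x/5-.4,145+y/5-.4,z=.145);print('prong cab',(R.T@(p[:2]-C)).round(4))
print((P[188:200,138:172:2,2]*1000).round().astype(int))
print('seat',C+R@[-.0305,-.052])
E
```

```text
267 0.10878371208554442 ((562.7720947265625, -268.4830627441406), (53.88822555541992, 32.2155876159668), 82.47817993164062)
[ 0.5798 -0.2432  0.11  ]
[ 0.5732 -0.2961  0.11  ]
[ 0.5441 -0.2934  0.11  ]
[ 0.5498 -0.2408  0.11  ]
button [ 0.54236562 -0.26689396  0.058     ]
prong cab [-0.0306 -0.023 ]
prong cab [-0.0309 -0.0422]
prong cab [-0.0316 -0.0518]
prong cab [-0.0327 -0.0757]
prong cab [-0.0313 -0.047 ]
[[  5   2   9   5   3   3   2   3   4   5   4   9   4   5   2   5   3]
 [  4   4   2   4   5   1   4   5   4   5   4   6   5   4   7   4   6]
 [  6   7   3   6   5   8   5   7   4   4   4   6   3   6   6   7   3]
 [  8   6   3   3   4   3   7   4   3   5   6   8   6   8   5   2   4]
 [  4   2   5   6   2   4   2   6   5   7   8   5   3   2   7   5   6]
 [  7   6   5   3 143   4   7   5   8   4   4   6   5   4   6   4   7]
 [  6   4   4   4 143 143 141 144 133   5 144 142 144 145   4   5   2]
 [  6   4   4   4   6 118 124 122 131 119 136 136 140 140 121   4   6]
 [186 185 187 187 185 187 180 106 107 104 104 168 104 107 108   2   4]
 [186 185 183 184 185 187 184 186 184 187 185 184 184 184 184 183 186]
 [183 186 186 186 185 185 183 183 186 186 183 185 183 182 185 184 186]
 [182 184 185 183 186 184 182 181 185 187 183 187 183 185 184 184 185]]
seat [0.51474111 0.07885751]
```

```bash
python3 - <<'E'
from h import *
a=cv2.imread('pics/scene0.png');d=np.load('pics/scene0.npy');t=cv2.imread('pics/top0.png')
f=lambda i,x,y,w,h,s:cv2.resize(cv2.convertScaleAbs(i[y:y+h,x:x+w],alpha=1.3,beta=20),None,fx=s,fy=s,interpolation=cv2.INTER_CUBIC)
cv2.imwrite('pics/c2.png',np.vstack([f(a,310,180,80,35,10),np.pad(f(t,135,187,40,12,20),((0,0),(0,0),(0,0)))]))
E
```

```text
(no output)
```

View pics/c2.png

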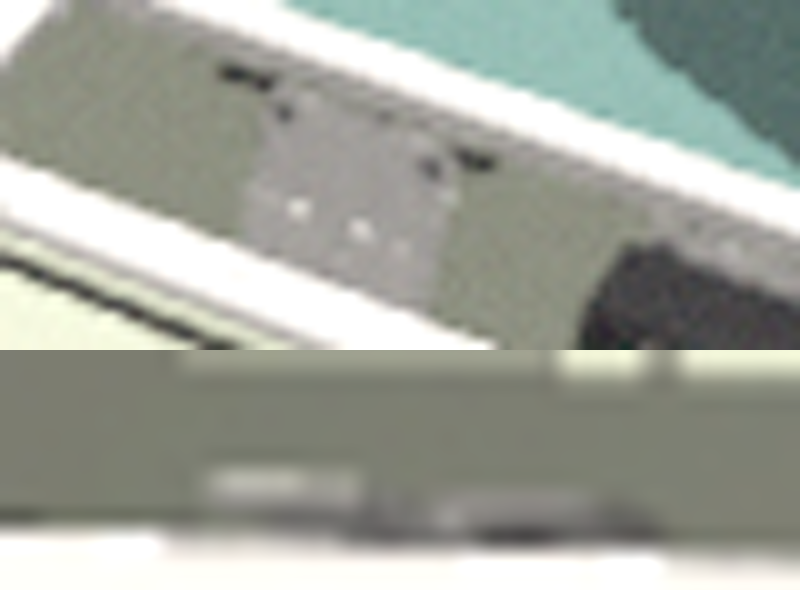

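```bash
python3 - <<'E'
from h import *
C=np.array([.5476,.1294]);a=-.046;R=np.array([[np.cos(a),-np.sin(a)],[np.sin(a),np.cos(a)]])
def onx(n,u,v,X):
    c=viewer.camera_info(n);Rc=np.array(c['R']);o=-Rc.T@np.array(c['t']);r=Rc.T@np.array([(u-c['cx'])/c['fx'],(v-c['cy'])/c['fy'],1])
    oc=R.T@(o[:2]-C);rc=R.T@r[:2];s=(X-oc[0])/rc[0]
    return (oc[1]+s*rc[1]).round(4),(o[2]+s*r[2]).round(4)
S=lambda x,y,X:print(x,y,onx('scene',310+x/10-.45,180+y/10-.45,X))
for p in[(298,208),(360,230)]:S(*p,-.030);S(*p,-.033)
for p in[(265,120),(250,200),(447,220),(435,280)]:S(*p,-.039)
for x in(205,365,400,407,435,650): print('top',x,(R.T@(w('top',None,135+x/20-.48,187+(485-350)/20-.48,z=.145)[:2]-C)).round(4))
d=np.load('pics/scene0.npy')
for p in [(280,150),(300,160),(350,180),(400,210)]:
    q=w('scene',d,310+p[0]/10,180+p[1]/10);print((R.T@(q[:2]-C)).round(4),q[2])
# frame check in scene
E
```

```text
298 208 (np.float64(-0.0572), np.float64(0.141))
298 208 (np.float64(-0.0581), np.float64(0.1383))
360 230 (np.float64(-0.0403), np.float64(0.1415))
360 230 (np.float64(-0.0412), np.float64(0.1388))
265 120 (np.float64(-0.0724), np.float64(0.1572))
250 200 (np.float64(-0.073), np.float64(0.1297))
447 220 (np.float64(-0.0215), np.float64(0.1469))
435 280 (np.float64(-0.0215), np.float64(0.1265))
top 205 [-0.0298 -0.0234]
top 365 [-0.0292 -0.0424]
top 400 [-0.029  -0.0466]
top 407 [-0.029  -0.0474]
top 435 [-0.0289 -0.0508]
top 650 [-0.028  -0.0765]
[-0.0358 -0.0648] 0.15133120962794705
[-0.0371 -0.0596] 0.1493901007124687
[-0.0358 -0.0455] 0.15005343156464
[-0.0365 -0.0317] 0.14586367133332823
```

Request:
play_rows --pt "-4 -1.4 -1 0 0 -0.05 1" --pt "-8 -2.8 -2 0 0 -0.1 1" --pt "-12 -4.2 -3 0 0 -0.15 1" --pt "-16 -5.6 -4 0 0 -0.2 1" --pt "-19.5 -7 -5 0 0 -0.2 1"

```text
clock: 0.6
position: [0.3663, 0.4598, 0.2815]
tool_rot: [-3.141, -0.0, 3.012]
force: [0.8, 0.3, 0.2]
grip_width: 0.0851
finger_force: 0.0
```

Request:
play_rows --pt "-2.5 -4.1 0 0 0 0 1" --pt "-5.1 -8.2 0 0 0 0 1" --pt "-7.6 -12.3 0 0 0 0 1" --pt "-10.2 -16.4 0 0 0 0 1" --pt "-12.8 -20.5 0 0 0 0 1"

```text
clock: 1.1
position: [0.4652, 0.2397, 0.2813]
tool_rot: [-3.142, -0.0, 3.011]
force: [1.3, 0.6, -0.4]
grip_width: 0.0854
finger_force: 0.0
```

Request:
play_rows --pt "-0.5 -4.8 0 0 0 0 1" --pt "-1 -9.6 0 0 0 0 1" --pt "-1.5 -14.4 0 0 0 0 1" --pt "-2 -19.2 0 0 0 0 1" --pt "-2.5 -24 0 0 0 0 1"

```text
clock: 1.6
position: [0.4578, -0.0015, 0.2813]
tool_rot: [3.141, 0.0, 3.011]
force: [1.3, 0.8, -0.0]
grip_width: 0.0854
finger_force: 0.0
```

Request:
play_rows --pt "-2.2 -4 0 0 0 0 1" --pt "-4.4 -8 0 0 0 0 1" --pt "-6.6 -12 0 0 0 0 1" --pt "-8.8 -16 0 0 0 0 1" --pt "-11 -20 0 0 0 0 1"

```text
clock: 2.1
position: [0.5416, -0.214, 0.2811]
tool_rot: [3.142, -0.0, 3.011]
force: [0.6, 0.3, 0.7]
grip_width: 0.0853
finger_force: 0.0
```

Request:
play_rows --pt "-1.4 -2.6 1 0 0 0 1" --pt "-2.8 -5.1 3 0 0 0 1" --pt "-2.8 -5.1 7 0 0 0 1" --pt "-2.8 -5.1 11 0 0 0 1" --pt "-2.8 -5.1 11 0 0 0 1"

```text
clock: 2.6
position: [0.5599, -0.2653, 0.1666]
tool_rot: [3.14, -0.008, 3.011]
force: [0.0, 0.2, -0.6]
grip_width: 0.0855
finger_force: 0.0
```

```bash
python3 - <<'E'
from h import *
a,_=grab('scene','s1');b,_=grab('top','t1')
f=lambda i,x,y,w,h,s:cv2.resize(i[y:y+h,x:x+w,::-1],None,fx=s,fy=s,interpolation=cv2.INTER_CUBIC)
cv2.imwrite('pics/c3.png',np.hstack([f(a,170,120,100,125,4),f(b,247,125,100,125,4)]))
E
```

```text
(no output)
```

View pics/c3.png

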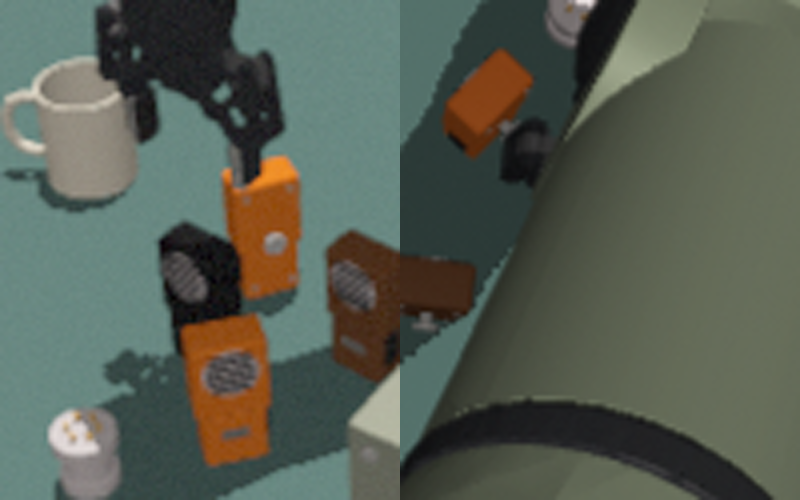

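The scene crop shows the gripper above the black microphone, with one finger on each of its ±y sides and clear of its neighbours.

Request:
play_rows --pt "-0.2 -0.2 3 0 0 0 1" --pt "-0.2 -0.2 5 0 0 0 1" --pt "-0.2 -0.2 7 0 0 0 1" --pt "-0.2 -0.2 8 0 0 0 1" --pt "-0.2 -0.2 8 0 0 0 1"

```text
clock: 3.2
position: [0.5645, -0.2687, 0.092]
tool_rot: [-3.142, 0.0, 3.011]
force: [-0.1, 0.5, 0.4]
grip_width: 0.0852
finger_force: 0.0
```

Request:
play_rows --pt "0.2 0 1 0 0 0 1" --pt "0.2 0 2 0 0 0 1" --pt "0.2 0 2.9 0 0 0 1" --pt "0.2 0 2.9 0 0 0 1" --pt "0.2 0 2.9 0 0 0 1"

```text
clock: 3.7
position: [0.5621, -0.2685, 0.0622]
tool_rot: [3.142, -0.0, 3.011]
force: [1.2, -1.3, -0.4]
grip_width: 0.0853
finger_force: 0.0
```

Request:
play_rows --pt "0 0 0 0 0 0 0.3" --pt "0 0 0 0 0 0 0.1" --pt "0 0 0 0 0 0 -0.1" --pt "0 0 0 0 0 0 -0.3" --pt "0 0 0 0 0 0 -0.5" --squeeze 60

```text
clock: 4.2
position: [0.5624, -0.2686, 0.0628]
tool_rot: [-3.141, 0.001, 3.011]
force: [-0.6, 1.0, 5.8]
grip_width: 0.0533
finger_force: 63.2
```

Request:
play_rows --pt "0 0 0 0 0 0 -1" --pt "0 0 0 0 0 0 -1" --pt "0 0 0 0 0 0 -1" --pt "0 0 0 0 0 0 -1" --pt "0 0 0 0 0 0 -1" --squeeze 60

```text
clock: 4.7
position: [0.5624, -0.2686, 0.0628]
tool_rot: [-3.141, 0.001, 3.011]
force: [-0.7, 0.1, 6.0]
grip_width: 0.0535
finger_force: 63.2
```

Request:
play_rows --pt "0 0 -2 0 0 0 -1" --pt "0 0 -6 0 0 0 -1" --pt "0 0 -11 0 0 0 -1" --pt "0 0 -16 0 0 0 -1" --pt "0 0 -20 0 0 -0.085 -1" --squeeze 90

```text
clock: 5.2
position: [0.5622, -0.2685, 0.2652]
tool_rot: [-3.141, 0.001, 3.096]
force: [0.8, -0.0, -2.3]
grip_width: 0.0533
finger_force: 94.9
```

Request:
play_rows --pt "0 0 -2 0 0 0 -1" --pt "0 0 -5 0 0 0 -1" --pt "0 0 -5 0 0 0 -1" --pt "0 0 -5 0 0 0 -1" --pt "0 0 -5 0 0 0 -1"

```text
clock: 5.7
position: [0.5617, -0.2682, 0.3111]
tool_rot: [3.141, -0.002, 3.096]
force: [-0.2, -0.5, -2.8]
grip_width: 0.0531
finger_force: 95.0
```

```bash
python3 - <<'E'
from h import *
a,d=grab('scene','s2')
o=observe();print(o['position'],o['tool_rot'],o['force'],o['grip_width'])
c=viewer.camera_info('scene');R=np.array(c['R']);t=np.array(c['t'])
x=R@(o['position'])+t;print(x[0]/x[2]*c['fx']+c['cx'],x[1]/x[2]*c['fy']+c['cy'],c['fx']/x[2])
u,v=int(x[0]/x[2]*c['fx']+c['cx']),int(x[1]/x[2]*c['fy']+c['cy'])
u0,v0=max(u-60,0),max(v-60,0);print(u0,v0)
cv2.imwrite('pics/c4.png',cv2.resize(a[v0:v0+120,u0:u0+120,::-1],None,fx=5,fy=5,interpolation=cv2.INTER_CUBIC))
E
```

```text
[ 0.56173242 -0.26818645  0.31107078] [ 3.14105267e+00 -1.80031613e-03  3.09577987e+00] [-0.05323883 -0.57222918 -2.19649302] 0.05353770012994164
213.434832650045 116.98446105145452 393.94003116035134
153 56
```

View pics/c4.png

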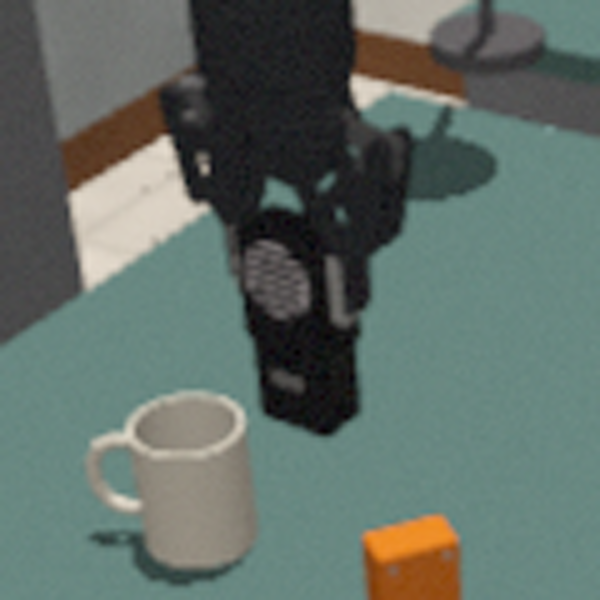

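The microphone is held upright with the grille facing +x and nothing disturbed. Next I'll carry it over the hatch.

Request:
play_rows --pt "0.2 2 0 0 0 0 -1" --pt "0.5 6 0 0 0 0 -1" --pt "0.8 10 0 0 0 0 -1" --pt "1.2 14 0 0 0 0 -1" --pt "1.5 18 0 0 0 0 -1"

```text
clock: 6.25
position: [0.5547, -0.0864, 0.3114]
tool_rot: [-3.142, -0.001, 3.096]
force: [1.7, 0.2, -1.5]
grip_width: 0.0534
finger_force: 95.1
```

Request:
play_rows --pt "0.4 4 0 0 0 0 -1" --pt "0.8 8 0 0 0 0 -1" --pt "1.2 12 0 0 0 0 -1" --pt "1.4 15 0 0 0 0 -1" --pt "1.4 16.8 0 0 0 0 -1"

```text
clock: 6.75
position: [0.5484, 0.0834, 0.3114]
tool_rot: [3.141, -0.002, 3.099]
force: [0.0, -0.6, -1.8]
grip_width: 0.0534
finger_force: 95.2
```

Request:
play_rows --pt "0 0 0 0 0 0 -1" --pt "0 0 0 0 0 0 -1" --pt "0 0 0 0 0 0 -1" --pt "0 0 0 0 0 0 -1" --pt "0 0 0 0 0 0 -1"

```text
clock: 7.25
position: [0.5492, 0.0799, 0.3122]
tool_rot: [-3.141, -0.0, 3.095]
force: [-0.4, 0.9, -1.7]
grip_width: 0.0535
finger_force: 95.2
```

```bash
python3 - <<'E'
from h import *
a,d=grab('scene','s3');b,e=grab('top','t3')
o=observe();print(o['position'],o['tool_rot'],o['force'],o['moment'])
f=lambda i,x,y,w,h,s:cv2.resize(i[y:y+h,x:x+w,::-1],None,fx=s,fy=s,interpolation=cv2.INTER_CUBIC)
cv2.imwrite('pics/c5.png',np.hstack([f(a,285,100,100,140,4),f(b,100,120,100,140,4)]))
E
```

```text
[0.54914845 0.08016264 0.31230438] [-3.14157706e+00  1.15929585e-05  3.09520268e+00] [ 0.424103    0.310214   -2.39793178] [0.03413477 0.00865784 0.01837168]
```

View pics/c5.png

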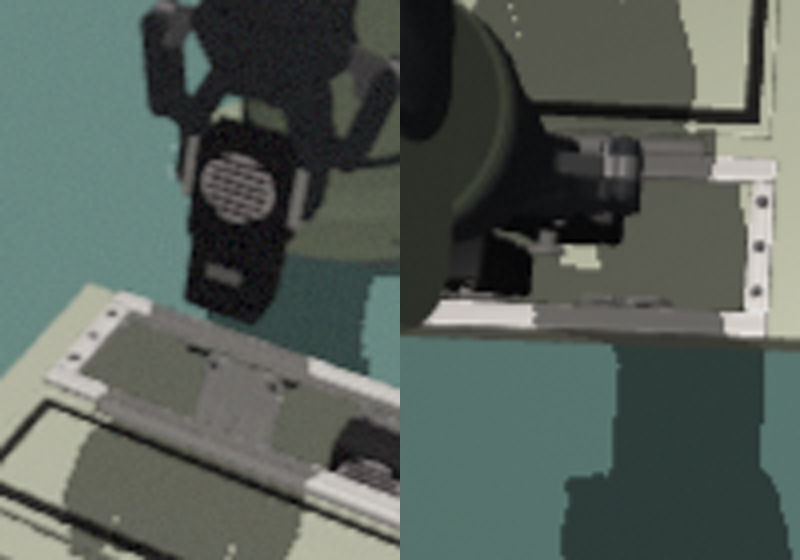

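The microphone hangs over the free half of the hatch, with the grille centre at scene px ≈ (344,147). I'll check its pose against the slot using the same camera.

```bash
python3 - <<'E'
from h import *
C=np.array([.5476,.1294]);a=-.046;R=np.array([[np.cos(a),-np.sin(a)],[np.sin(a),np.cos(a)]])
o=observe();T=R.T@(o['position'][:2]-C);print('tcp cab',T,o['position'][2])
d=np.load('pics/scene3.npy') if 0 else np.load('pics/s3.npy')
c=viewer.camera_info('scene');v,u=np.mgrid[0:384,0:512]
P=np.stack([(u-c['cx'])/c['fx']*d,(v-c['cy'])/c['fy']*d,d],-1)
P=(P-np.array(c['t']))@np.array(c['R'])
P[...,:2]=(P[...,:2]-C)@R
q=P[132:180,331:358].reshape(-1,3); q=q[(abs(q[:,0]-T[0]-.016)<.008)&(q[:,2]>.25)&(q[:,2]<.36)]
A=np.c_[q[:,1:],np.ones(len(q))];s=np.linalg.lstsq(A,q[:,0],rcond=None)[0];print(len(q),'plane',s,'x@',A.mean(0)@s, 'slope y,z')
for z in np.arange(.25,.365,.01):
    k=q[abs(q[:,2]-z)<.005]; print(z.round(3),len(k),k[:,1].min().round(4) if len(k) else'',k[:,1].max().round(4) if len(k) else '')
def onx(u,v,X):
    Rc=np.array(c['R']);oo=-Rc.T@np.array(c['t']);r=Rc.T@np.array([(u-c['cx'])/c['fx'],(v-c['cy'])/c['fy'],1])
    oc=R.T@(oo[:2]-C);rc=R.T@r[:2];s=(X-oc[0])/rc[0]
    return (oc[1]+s*rc[1]).round(4),(oo[2]+s*r[2]).round(4)
for p in[(238,188),(187,308),(250,323),(192,180),(292,195),(223,275)]:print(p,onx(285+p[0]/4-.4,100+p[1]/4-.4,T[0]+.016))
E
```

```text
tcp cab [ 0.00381093 -0.04911408] 0.3123043776380681
1051 plane [-0.01021339 -0.01078551  0.02429216] x@ 0.02142315880395933 slope y,z
0.25 20 -0.0702 -0.028
0.26 72 -0.0718 -0.028
0.27 76 -0.0736 -0.0267
0.28 80 -0.0718 -0.0264
0.29 84 -0.0729 -0.0261
0.3 85 -0.0766 -0.0242
0.31 98 -0.0767 -0.0239
0.32 98 -0.082 -0.02
0.33 109 -0.083 -0.0207
0.34 114 -0.0834 -0.0232
0.35 117 -0.0863 -0.0242
0.36 98 -0.0845 -0.0254
(238, 188) (np.float64(-0.0506), np.float64(0.3345))
(187, 308) (np.float64(-0.0693), np.float64(0.2457))
(250, 323) (np.float64(-0.0313), np.float64(0.2506))
(192, 180) (np.float64(-0.0768), np.float64(0.3306))
(292, 195) (np.float64(-0.0212), np.float64(0.3404))
(223, 275) (np.float64(-0.0512), np.float64(0.2765))
```

Request:
play_rows --pt "0 0.15 1.5 0 0 0 -1" --pt "0 0.15 3.5 0 0 0 -1" --pt "0 0.15 5.5 0 0 0 -1" --pt "0 0.15 7 0 0 0 -1" --pt "0 0.15 8 0 0 0 -1"

```text
clock: 7.85
position: [0.5489, 0.0818, 0.2313]
tool_rot: [-3.141, -0.001, 3.096]
force: [0.1, 0.8, -1.7]
grip_width: 0.0534
finger_force: 95.2
```

Request:
play_rows --pt "0 0 1.5 0 0 0 -1" --pt "0 0 3 0 0 0 -1" --pt "0 0 4.5 0 0 0 -1" --pt "0 0 5.8 0 0 0 -1" --pt "0 0 6.5 0 0 0 -1"

```text
clock: 8.35
position: [0.549, 0.0819, 0.1664]
tool_rot: [-3.141, -0.001, 3.096]
force: [-0.3, 1.2, -2.4]
grip_width: 0.0532
finger_force: 95.2
```

Request:
play_rows --pt "0.2 0 0 0 0 0 -1" --pt "0.4 0 0 0 0 0 -1" --pt "0.6 0 0 0 0 0 -1" --pt "0.8 0 0 0 0 0 -1" --pt "0.8 0 0 0 0 0 -1"

```text
clock: 8.85
position: [0.5411, 0.0825, 0.1677]
tool_rot: [3.141, 0.0, 3.096]
force: [0.5, 0.4, -1.4]
grip_width: 0.0531
finger_force: 95.2
```

Request:
play_rows --pt "0.1 0 0 0 0 0 -1" --pt "0.2 0 0 0 0 0 -1" --pt "0.3 0 0 0 0 0 -1" --pt "0.35 0 0 0 0 0 -1" --pt "0.4 0 0 0 0 0 -1"

```text
clock: 9.35
position: [0.5372, 0.0826, 0.1673]
tool_rot: [-3.142, 0.0, 3.096]
force: [-1.1, 0.2, -1.6]
grip_width: 0.0535
finger_force: 95.2
```

Request:
play_rows --pt "0.05 0 0 0 0 0 -1" --pt "0.1 0 0 0 0 0 -1" --pt "0.1 0 0 0 0 0 -1" --pt "0.15 0 0 0 0 0 -1" --pt "0.15 0 0 0 0 0 -1"

```text
clock: 9.85
position: [0.5356, 0.0826, 0.1673]
tool_rot: [-3.142, -0.0, 3.096]
force: [0.2, -0.4, -2.1]
grip_width: 0.053
finger_force: 95.2
```

Request:
play_rows --pt "0.03 0 0 0 0 0 -1" --pt "0.06 0 0 0 0 0 -1" --pt "0.1 0 0 0 0 0 -1" --pt "0.1 0 0 0 0 0 -1" --pt "0.1 0 0 0 0 0 -1"

```text
clock: 10.35
position: [0.5347, 0.0827, 0.1673]
tool_rot: [-3.142, 0.0, 3.096]
force: [0.3, -0.1, -2.7]
grip_width: 0.0529
finger_force: 95.2
```

Request:
play_rows --pt "0.03 0 0 0 0 0 -1" --pt "0.06 0 0 0 0 0 -1" --pt "0.08 0 0 0 0 0 -1" --pt "0.08 0 0 0 0 0 -1" --pt "0.08 0 0 0 0 0 -1"

```text
clock: 10.85
position: [0.5339, 0.0827, 0.1673]
tool_rot: [-3.142, 0.0, 3.096]
force: [1.0, -0.0, -2.1]
grip_width: 0.0534
finger_force: 95.2
```

Request:
play_rows --pt "0.04 0 0 0 0 0 -1" --pt "0.08 0 0 0 0 0 -1" --pt "0.08 0 0 0 0 0 -1" --pt "0.08 0 0 0 0 0 -1" --pt "0.08 0 0 0 0 0 -1"

```text
clock: 11.35
position: [0.5335, 0.0827, 0.1674]
tool_rot: [3.142, 0.001, 3.096]
force: [5.3, -0.7, -4.4]
grip_width: 0.053
finger_force: 95.2
```

Request:
play_rows --pt "-0.15 0 0 0 0 0 -1" --pt "-0.15 0 0.3 0 0 0 -1" --pt "-0.15 0 0.6 0 0 0 -1" --pt "-0.15 0 0.9 0 0 0 -1" --pt "-0.15 0 0.9 0 0 0 -1"

```text
clock: 11.85
position: [0.5342, 0.0826, 0.1577]
tool_rot: [-3.141, -0.001, 3.096]
force: [0.3, -0.8, -2.2]
grip_width: 0.053
finger_force: 95.1
```

Request:
play_rows --pt "0 0 0.05 0 0 0 -1" --pt "0 0 0.1 0 0 0 -1" --pt "0 0 0.15 0 0 0 -1" --pt "0 0 0.15 0 0 0 -1" --pt "0 0 0.15 0 0 0 -1"

```text
clock: 12.35
position: [0.5346, 0.0827, 0.1569]
tool_rot: [3.142, 0.0, 3.096]
force: [-0.3, 0.4, -1.7]
grip_width: 0.0529
finger_force: 95.1
```

Request:
play_rows --pt "0 0 0.05 0 0 0 -1" --pt "0 0 0.1 0 0 0 -1" --pt "0 0 0.15 0 0 0 -1" --pt "0 0 0.15 0 0 0 -1" --pt "0 0 0.15 0 0 0 -1"

```text
clock: 12.85
position: [0.5346, 0.0827, 0.1553]
tool_rot: [-3.142, -0.0, 3.096]
force: [-0.3, -0.3, -2.0]
grip_width: 0.0529
finger_force: 95.1
```

Request:
play_rows --pt "0 0 0.05 0 0 0 -1" --pt "0 0 0.1 0 0 0 -1" --pt "0 0 0.1 0 0 0 -1" --pt "0 0 0.1 0 0 0 -1" --pt "0 0 0.1 0 0 0 -1"

```text
clock: 13.35
position: [0.5346, 0.0827, 0.1543]
tool_rot: [-3.142, 0.0, 3.096]
force: [-1.0, 0.4, -2.0]
grip_width: 0.0532
finger_force: 95.1
```

Request:
play_rows --pt "0 0 0.05 0 0 0 -1" --pt "0 0 0.1 0 0 0 -1" --pt "0 0 0.1 0 0 0 -1" --pt "0 0 0.1 0 0 0 -1" --pt "0 0 0.1 0 0 0 -1"

```text
clock: 13.85
position: [0.5346, 0.0827, 0.1533]
tool_rot: [-3.142, -0.0, 3.096]
force: [0.3, 0.5, -2.2]
grip_width: 0.0534
finger_force: 95.1
```

Request:
play_rows --pt "0 0 0.05 0 0 0 -1" --pt "0 0 0.1 0 0 0 -1" --pt "0 0 0.1 0 0 0 -1" --pt "0 0 0.1 0 0 0 -1" --pt "0 0 0.1 0 0 0 -1"

```text
clock: 14.35
position: [0.5346, 0.0827, 0.1523]
tool_rot: [3.142, 0.0, 3.096]
force: [0.2, -0.2, -1.7]
grip_width: 0.0532
finger_force: 95.1
```

Request:
play_rows --pt "0 0 0.05 0 0 0 -1" --pt "0 0 0.1 0 0 0 -1" --pt "0 0 0.15 0 0 0 -1" --pt "0 0 0.15 0 0 0 -1" --pt "0 0 0.15 0 0 0 -1"

```text
clock: 14.85
position: [0.5346, 0.0827, 0.1508]
tool_rot: [-3.142, -0.0, 3.096]
force: [0.1, 0.3, -2.7]
grip_width: 0.0531
finger_force: 95.1
```

Request:
play_rows --pt "0 0 0.05 0 0 0 -1" --pt "0 0 0.1 0 0 0 -1" --pt "0 0 0.1 0 0 0 -1" --pt "0 0 0.1 0 0 0 -1" --pt "0 0 0.1 0 0 0 -1"

```text
clock: 15.35
position: [0.5346, 0.0827, 0.1498]
tool_rot: [-3.142, 0.0, 3.096]
force: [-0.2, -0.7, -2.5]
grip_width: 0.0533
finger_force: 95.1
```

Request:
play_rows --pt "0 0 0.05 0 0 0 -1" --pt "0 0 0.1 0 0 0 -1" --pt "0 0 0.15 0 0 0 -1" --pt "0 0 0.2 0 0 0 -1" --pt "0 0 0.2 0 0 0 -1"

```text
clock: 15.85
position: [0.5346, 0.0827, 0.1477]
tool_rot: [-3.142, -0.0, 3.096]
force: [-0.2, -0.0, -4.2]
grip_width: 0.0531
finger_force: 95.1
```

Request:
play_rows --pt "0 0 0.05 0 0 0 -1" --pt "0 0 0.1 0 0 0 -1" --pt "0 0 0.15 0 0 0 -1" --pt "0 0 0.2 0 0 0 -1" --pt "0 0 0.2 0 0 0 -1"

```text
clock: 16.35
position: [0.5346, 0.0827, 0.1457]
tool_rot: [-3.142, -0.0, 3.096]
force: [-0.2, -0.3, -2.5]
grip_width: 0.0532
finger_force: 95.1
```

Request:
play_rows --pt "0 0 0.05 0 0 0 -1" --pt "0 0 0.1 0 0 0 -1" --pt "0 0 0.15 0 0 0 -1" --pt "0 0 0.2 0 0 0 -1" --pt "0 0 0.2 0 0 0 -1"

```text
clock: 16.85
position: [0.5346, 0.0827, 0.1437]
tool_rot: [-3.142, -0.0, 3.096]
force: [1.0, 0.5, -2.3]
grip_width: 0.0535
finger_force: 95.1
```

Request:
play_rows --pt "0 0 0.05 0 0 0 -1" --pt "0 0 0.1 0 0 0 -1" --pt "0 0 0.15 0 0 0 -1" --pt "0 0 0.15 0 0 0 -1" --pt "0 0 0.15 0 0 0 -1"

```text
clock: 17.35
position: [0.5346, 0.0827, 0.1423]
tool_rot: [-3.142, -0.0, 3.096]
force: [-0.3, -0.6, -2.3]
grip_width: 0.0532
finger_force: 95.1
```

Request:
play_rows --pt "0 0 0.05 0 0 0 -1" --pt "0 0 0.1 0 0 0 -1" --pt "0 0 0.15 0 0 0 -1" --pt "0 0 0.15 0 0 0 -1" --pt "0 0 0.15 0 0 0 -1"

```text
clock: 17.85
position: [0.5348, 0.0829, 0.1409]
tool_rot: [3.141, 0.0, 3.096]
force: [0.6, 0.8, 2.6]
grip_width: 0.053
finger_force: 95.3
```

Request:
play_rows --pt "0 0 0.05 0 0 0 -1" --pt "0 0 0.1 0 0 0 -1" --pt "0 0 0.1 0 0 0 -1" --pt "0 0 0.1 0 0 0 -1" --pt "0 0 0.1 0 0 0 -1"

```text
clock: 18.35
position: [0.5349, 0.0832, 0.14]
tool_rot: [3.141, 0.001, 3.096]
force: [0.2, 4.3, 4.5]
grip_width: 0.0527
finger_force: 95.9
```

Request:
play_rows --pt "0 0.03 0.03 0 0 0 -1" --pt "0 0.06 0.06 0 0 0 -1" --pt "0 0.06 0.1 0 0 0 -1" --pt "0 0.06 0.1 0 0 0 -1" --pt "0 0.06 0.1 0 0 0 -1"

```text
clock: 18.85
position: [0.535, 0.0833, 0.1391]
tool_rot: [3.141, 0.001, 3.096]
force: [1.1, 0.8, 6.7]
grip_width: 0.053
finger_force: 96.5
```

Request:
play_rows --pt "0 0 0.05 0 0 0 -1" --pt "0 0 0.1 0 0 0 -1" --pt "0 0 0.1 0 0 0 -1" --pt "0 0 0.1 0 0 0 -1" --pt "0 0 0.1 0 0 0 -1"

```text
clock: 19.35
position: [0.535, 0.0833, 0.1381]
tool_rot: [3.141, 0.001, 3.096]
force: [-0.5, 0.7, 4.9]
grip_width: 0.0532
finger_force: 96.4
```

Request:
play_rows --pt "0 0 0.05 0 0 0 -1" --pt "0 0 0.1 0 0 0 -1" --pt "0 0 0.15 0 0 0 -1" --pt "0 0 0.15 0 0 0 -1" --pt "0 0 0.15 0 0 0 -1"

```text
clock: 19.85
position: [0.5347, 0.0832, 0.1362]
tool_rot: [-3.142, 0.0, 3.096]
force: [2.4, 1.3, 0.1]
grip_width: 0.0536
finger_force: 95.9
```

Request:
play_rows --pt "0 0 0.05 0 0 0 -1" --pt "0 0 0.1 0 0 0 -1" --pt "0 0 0.15 0 0 0 -1" --pt "0 0 0.15 0 0 0 -1" --pt "0 0 0.15 0 0 0 -1"

```text
clock: 20.35
position: [0.5344, 0.0832, 0.1346]
tool_rot: [-3.141, -0.0, 3.096]
force: [0.9, 0.5, -2.1]
grip_width: 0.0531
finger_force: 95.6
```

Request:
play_rows --pt "0 0 0.05 0 0 0 -1" --pt "0 0 0.1 0 0 0 -1" --pt "0 0 0.15 0 0 0 -1" --pt "0 0 0.15 0 0 0 -1" --pt "0 0 0.15 0 0 0 -1"

```text
clock: 20.85
position: [0.5345, 0.0833, 0.1331]
tool_rot: [-3.141, -0.0, 3.096]
force: [0.1, 0.7, -5.1]
grip_width: 0.0533
finger_force: 95.3
```

Request:
play_rows --pt "0 0 0.05 0 0 0 -1" --pt "0 0 0.1 0 0 0 -1" --pt "0 0 0.1 0 0 0 -1" --pt "0 0 0.1 0 0 0 -1" --pt "0 0 0.1 0 0 0 -1"

```text
clock: 21.35
position: [0.5346, 0.0833, 0.1322]
tool_rot: [-3.142, -0.0, 3.096]
force: [0.0, 2.3, -5.5]
grip_width: 0.0533
finger_force: 95.3
```

Request:
play_rows --pt "0 0 0.05 0 0 0 -1" --pt "0 0 0.1 0 0 0 -1" --pt "0 0 0.1 0 0 0 -1" --pt "0 0 0.1 0 0 0 -1" --pt "0 0 0.1 0 0 0 -1"

```text
clock: 21.85
position: [0.5347, 0.0833, 0.1313]
tool_rot: [3.142, 0.0, 3.096]
force: [-0.3, 2.3, -4.0]
grip_width: 0.053
finger_force: 95.2
```

Request:
play_rows --pt "0 0 0.05 0 0 0 -1" --pt "0 0 0.1 0 0 0 -1" --pt "0 0 0.1 0 0 0 -1" --pt "0 0 0.1 0 0 0 -1" --pt "0 0 0.1 0 0 0 -1"

```text
clock: 22.35
position: [0.5347, 0.0832, 0.1303]
tool_rot: [-3.142, 0.0, 3.096]
force: [0.5, 0.5, -2.3]
grip_width: 0.0533
finger_force: 95.2
```

Request:
play_rows --pt "0 0 0.03 0 0 0 -1" --pt "0 0 0.06 0 0 0 -1" --pt "0 0 0.06 0 0 0 -1" --pt "0 0 0.06 0 0 0 -1" --pt "0 0 0.06 0 0 0 -1"

```text
clock: 22.85
position: [0.5347, 0.0833, 0.1297]
tool_rot: [-3.142, -0.0, 3.096]
force: [-0.0, 0.5, -2.2]
grip_width: 0.0531
finger_force: 95.2
```

Request:
play_rows --pt "0 0 0.03 0 0 0 -1" --pt "0 0 0.06 0 0 0 -1" --pt "0 0 0.06 0 0 0 -1" --pt "0 0 0.06 0 0 0 -1" --pt "0 0 0.06 0 0 0 -1"

```text
clock: 23.35
position: [0.5346, 0.0833, 0.1291]
tool_rot: [-3.142, -0.0, 3.096]
force: [-0.5, 0.1, -3.3]
grip_width: 0.0533
finger_force: 95.2
```

Request:
play_rows --pt "0 0 0.03 0 0 0 -1" --pt "0 0 0.06 0 0 0 -1" --pt "0 0 0.06 0 0 0 -1" --pt "0 0 0.06 0 0 0 -1" --pt "0 0 0.06 0 0 0 -1"

```text
clock: 23.85
position: [0.5347, 0.0833, 0.1285]
tool_rot: [-3.142, 0.0, 3.096]
force: [0.9, 0.0, 0.2]
grip_width: 0.0531
finger_force: 95.1
```

Request:
play_rows --pt "0 0 0.03 0 0 0 -1" --pt "0 0 0.06 0 0 0 -1" --pt "0 0 0.06 0 0 0 -1" --pt "0 0 0.06 0 0 0 -1" --pt "0 0 0.06 0 0 0 -1"

```text
clock: 24.35
position: [0.5347, 0.0833, 0.1281]
tool_rot: [3.141, 0.0, 3.096]
force: [-1.4, -0.7, 5.0]
grip_width: 0.0531
finger_force: 95.6
```

Request:
play_rows --pt "0 0 0 0 0 0 -1" --pt "0 0 0 0 0 0 0.3" --pt "0 0 0 0 0 0 0.5" --pt "0 0 0 0 0 0 0.7" --pt "0 0 0 0 0 0 0.7" --squeeze 20

```text
clock: 24.85
position: [0.5347, 0.0833, 0.1279]
tool_rot: [-3.142, 0.0, 3.096]
force: [0.4, -0.0, -0.4]
grip_width: 0.0724
finger_force: 0.0
```

Request:
play_rows --pt "0 0 0 0 0 0 0.7" --pt "0 0 -1 0 0 0 0.7" --pt "0 0 -3 0 0 0 0.7" --pt "0 0 -5 0 0 0 0.7" --pt "0 0 -7 0 0 0 0.7"

```text
clock: 25.35
position: [0.5346, 0.0832, 0.1994]
tool_rot: [3.142, 0.0, 3.096]
force: [0.5, 0.3, -0.4]
grip_width: 0.0722
finger_force: 0.0
```

Request:
play_rows --pt "0 0 -4 0 0 0 0.7" --pt "0 0 -8 0 0 0 0.7" --pt "0 -4 -10 0 0 0 0.7" --pt "0 -8 -10 0 0 0 0.7" --pt "0 -12 -10 0 0 0 0.7"

```text
clock: 25.85
position: [0.529, -0.0379, 0.2995]
tool_rot: [3.141, 0.002, 3.096]
force: [0.4, 0.5, -0.5]
grip_width: 0.0727
finger_force: 0.0
```

Request:
play_rows --pt "0 -4 0 0 0 0 0.7" --pt "0 -8 0 0 0 0 0.7" --pt "0 -11 0 0 0 0 0.7" --pt "0 -12 0 0 0 0 0.7" --pt "0 -12 0 0 0 0 0.7"

```text
clock: 26.35
position: [0.5234, -0.1576, 0.2984]
tool_rot: [-3.141, 0.0, 3.094]
force: [-0.0, -0.8, 0.3]
grip_width: 0.0728
finger_force: 0.0
```

```bash
python3 - <<'E'
from h import *
a,d=grab('scene','s4');b,e=grab('top','t4')
f=lambda i,x,y,w,h,s:cv2.resize(cv2.convertScaleAbs(i[y:y+h,x:x+w,::-1],alpha=1.4,beta=20),None,fx=s,fy=s,interpolation=cv2.INTER_CUBIC)
cv2.imwrite('pics/c6.png',np.vstack([f(a,290,160,160,60,5),f(b,60,145,160,60,5)]))
C=np.array([.5476,.1294]);an=-.046;R=np.array([[np.cos(an),-np.sin(an)],[np.sin(an),np.cos(an)]])
for n,d in(('scene',d),('top',e)):
    c=viewer.camera_info(n);v,u=np.mgrid[0:384,0:512]
    P=np.stack([(u-c['cx'])/c['fx']*d,(v-c['cy'])/c['fy']*d,d],-1);P=(P-np.array(c['t']))@np.array(c['R']);P[...,:2]=(P[...,:2]-C)@R
    for y0 in(-.0475,.052):
        q=P[(abs(P[...,0]+.009)<.024)&(abs(P[...,1]-y0)<.034)&(P[...,2]>.168)&(P[...,2]<.1805)]
        if len(q):print(n,len(q),np.median(q,0),cv2.minAreaRect((q[:,:2]*1000).astype(np.float32)))
E
```

```text
scene 220 [-0.00179918 -0.04674037  0.17466735] ((-9.759618759155273, -47.791290283203125), (46.058284759521484, 53.399261474609375), 2.3494269847869873)
scene 271 [-0.002015    0.05294583  0.17630683] ((-5.7193145751953125, 51.66009521484375), (35.912513732910156, 54.14988327026367), 2.7987165451049805)
top 321 [-0.00825543 -0.04766613  0.17405725] ((-8.172673225402832, -46.805213928222656), (31.280780792236328, 53.87596893310547), 1.9345974922180176)
top 332 [-0.01078545  0.05053545  0.17601468] ((-10.166671752929688, 51.840476989746094), (33.01554489135742, 53.4783935546875), 0.4233422577381134)
```

View pics/c6.png

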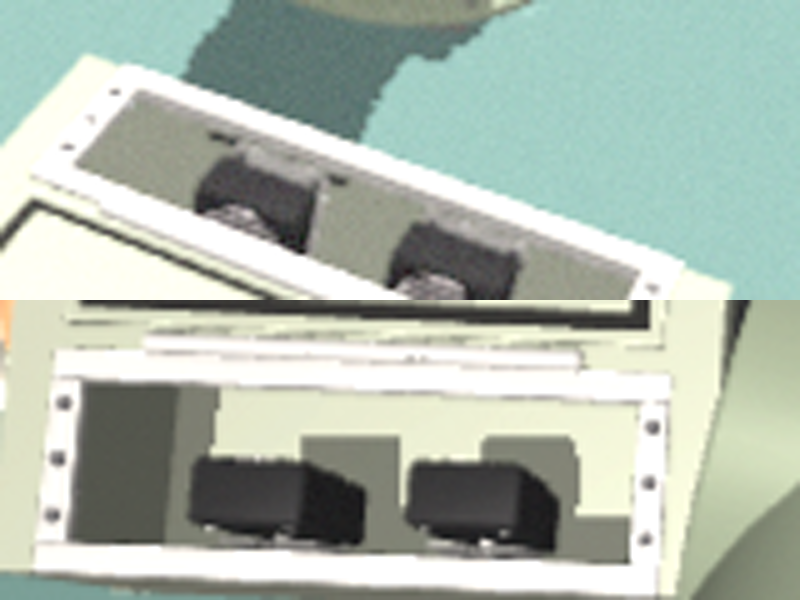

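The microphone hangs beside the fixed one. Its top is at z ≈ 0.175 m, about 1.7 mm lower than the fixed one and so below the keepers. It stands upright at y ≈ −47 mm and faces into the cabinet. I'm handing the job in.

```bash
python3 -c "
from workcell import bot
print(bot.job_done())"
```

```text
the job is handed in; nothing more can be done
None
```

The black microphone hangs fully home on the free hook, past the keepers. I handed the job in at about 26 s, and no contact with the frame, the other microphone or the bystanders showed in the force readings or pictures; the hand-in call returned no verdict.

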